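# Put the washed slicer cartridge away in the tightest slot that takes it

### The arm

A 6-joint arm with a two-finger parallel gripper is mounted at the origin on the work surface. World frame = base frame: x ahead of the robot, y to its left, z up, the work surface at z = 0. Lengths are in mm, angles in rad, forces in N, time in s.
With the tool pointing down it reaches from about 275 to 750 mm from the base axis. Payload 10.2 kg.
Tool frame: the origin (TCP) lies midway between the tips of the shut fingers; the grasp point (between the pads) lies 19 mm behind it (ctrl.tcp_to_grasp is the z of the grasp point in the tool frame, in mm); z points along the fingers, y is the direction in which the jaws open and shut (so a half turn about z gives the same grasp; the last joint's range is limited). The gripper opens to 85 mm and grips with 20 to 120 N. Pads are 22 mm wide; open, the fingers measure 114 mm over their backs; the gripper's body (76 mm by 85 mm) begins 54 mm behind the grasp point. The pads swing forward as they close: fully open they stand 13 mm farther back than shut.
Start: joints at [-1.461, 0.313, 1.498, -0, 1.331, -0.223], TCP at [171.5, -496.205, 231.294] pointing down, gripper open.
Joint ranges: [-2.94, 2.94], [-0.97, 2.17], [0.19, 2.56], [-1.23, 4.37], [0.02, 3.11], [-2.88, 2.88]. Speed limits (rad/s): [2.39, 2.39, 3.01, 3.14, 3.14, 3.14].

### API

Orientations are given as a unit quaternion [w, x, y, z].
In Python, from rig import sensors, capture, order, ctrl gives the robot as it stands. The module is installed in compiled form; this text tells all that it offers.
- The arm moves only by the tool play_rows, never from a script. Its argument "deltas" is a list of rows, each a list of 7 numbers: the shift along the world's x, y, z in units of 40 mm (1.0 is 40 mm), then the turn, a rotation vector about the world's x, y, z in units of 6 degrees (1.0 is 6 degrees), then the opening, from -1 (shut) to 1 (fully open). A call has 1 to 8 rows; each row shifts and turns the commanded pose from where the row before left it; what a row does not reach is not made up. A row lasts 1/12 s, in which the tool goes at most 41.7 mm and 7.16 degrees, less where a joint would pass 70% of its speed; a pose out of reach is approached as far as the arm can. A call is refused whole if a number of a shift passes 1 or a number of a turn 1, either way. A call with a gripper value outside its range is refused whole. The fingers move at their own pace and stop on an object; "squeeze" is the grip in N (left out, the last holds). Time passes only in rows, so rows that do not move let the fingers close. It gives the time, the measured TCP pose, the force and the opening at its end, in the units of the state.
- sensors.sense(): the state, without advancing time (a new reading comes with each control period).
- capture(name): name is "scene" or "top" or "wrist"; returns a dict with "pixels" (420x560x3 uint8, red, green, blue), "z_map" (420x560 float32, mm along the optical axis (not along the pixel's ray), 0 where there is no reading), "fx", "fy", "cx", "cy" (pixels), "k1" (the pictures are not rectified: a ray, as slopes to the right and down, at radius r is drawn at 1 + k1 r^2 times it, then the intrinsics apply), "eye" and "rotation" of the camera in the world; the wrist camera has in their place "tool_from_camera" (4x4, takes a point from camera to tool coordinates, whose origin is the TCP and whose axes are the flange's). Camera axes: x right, y down, z forward; pixel columns grow to the right and rows downward; lengths in mm; the calibration is good to about 2 mm. A picture is of the moment at which its call begins: read the wrist's pose just before it.
- order.finish_job(): hands the job in, once; it reports no verdict.
The state is a dict: "time_s": time; "joints": joint angles; "dq": joint speeds; "tau": joint torques, N m; "eef_pos": TCP position; "ee_rot": TCP orientation; "force": force on the tool from outside, world axes, zero at the start; "wrist_torque": the same for the moment, N m; "grip_width": opening from 0.0 (shut) to 1.0 (fully open).
Only numpy, scipy, OpenCV 4.12 (cv2) and the standard library are available. Lean on these libraries where they do the work, as an engineer would, in place of code of your own. Each camera call takes 0.05 s, during which the arm holds its last target. There are 200 camera calls.

### The job

Take the slicer cartridge that hangs in the yellow bay of the drying stand and try it, tongue down, on each slot of the blue rack in turn, starting at the narrowest and feeling gently for the opening, without ramming or forcing it. Leave it fully home and released in the first slot that accepts it. Leave the other two cartridges and everything else on the table where they are.

Things in the scene. Friction and masses are not known exactly. Their poses are not given: they have to be found in the camera images.
- cartridge_a: one of three lookalike slicer cartridges, 0.22 kg. Origin: centre of the tongue's lower end, z up. Metal tongue 45 mm high, square-edged, 56 to 70 mm wide (x); white shoulder plate 86 x 32 x 8 mm (z 45 to 53); red grip bar 56 (x) x 14 (y) x 40 mm (z 53 to 93), pinched across y. Tongue thickness (y, centred under the grip) unmarked, 18 mm at most, hidden in the stand; different on each
- cartridge_b: second of the three lookalike cartridges: as cartridge_a, only the tongue's thickness and width differ (the thicker, the less wide). Which cartridge hangs in the yellow bay changes from start to start
- cartridge_c: third of the three lookalike cartridges: as cartridge_a, only the tongue's thickness and width differ
- stand: grey fixed drying stand, 110 (x) x 214 (y) x 55 mm high; origin: centre of its underside, z up. Three equal bays, slots 76 (x) x 22 mm (y), at y = -70, 0, +70 mm; the one at +70 is the yellow bay (yellow edges), the others are plain. A cartridge hangs in a bay by its shoulder, its origin 45 mm below the stand's top, its x axis along the stand's
- yellow_bay (a point): centre of the yellow bay's mouth, at the stand's top face (55 mm up); axes as the stand's
- rack: blue fixed storage block, 110 (x) x 190 (y) x 60 mm high, with a ladder of four slots, open above, square-edged, 50 mm deep, closed at both ends. Origin: centre of its underside, z up. Slot centres at y = -63, -21, +21, +63 mm, narrowest first; white bars on its faces show the widths. The right slot leaves 1.6 mm of play across and 4 mm along; all others refuse the tongue
- slot1 (a point): centre of the mouth of slot 1 at the rack's top face (60 mm up); the slot is 7.6 mm wide (y) and 81 mm long (x); axes as the rack's. A cartridge that is home has its shoulder flat on the rack's top face, so its origin 45 mm below this point; the narrowest, at the ladder's start
- slot2 (a point): centre of the mouth of slot 2 at the rack's top face (60 mm up); the slot is 11.6 mm wide (y) and 74 mm long (x); axes as the rack's. A cartridge that is home has its shoulder flat on the rack's top face, so its origin 45 mm below this point
- slot3 (a point): centre of the mouth of slot 3 at the rack's top face (60 mm up); the slot is 15.6 mm wide (y) and 67 mm long (x); axes as the rack's. A cartridge that is home has its shoulder flat on the rack's top face, so its origin 45 mm below this point
- slot4 (a point): centre of the mouth of slot 4 at the rack's top face (60 mm up); the slot is 19.6 mm wide (y) and 60 mm long (x); axes as the rack's. A cartridge that is home has its shoulder flat on the rack's top face, so its origin 45 mm below this point; the widest
- bowl: steel bowl, 120 mm across, 55 mm high; a bystander. Origin at its underside
- bottle: green plastic bottle with red cap, 66 mm across, 190 mm high; a bystander. Origin at its underside
- brush: yellow-handled brush lying flat; a bystander
- mug: white mug, 80 mm across, 90 mm high; a bystander. Origin at its underside
- tumbler: red plastic tumbler, 70 mm across, 85 mm high; a bystander. Origin at its underside
- jug: clear plastic beaker, 84 mm across, 100 mm high; a bystander. Origin at its underside
Not all that is in view belongs to the job. Leave any green or orange look-alike of the stand alone.

How it is judged:
By the outcome, as a careful person would: the job done as asked, in the order asked, and still so for the second after the job is handed in, with the robot touching nothing.
It also fails if it takes over 72 s, if anything falls off the work surface, if the arm or the gripper's body presses on something with over 40 N, if the wrist force passes 120 N, or if a joint passes its speed limit or range.

## Working session

There is one attempt and no reset: what is moved stays moved. The work goes in short steps, Python scripts to look and compute and a tool call to move; the robot and the scene stay as the last step left them, time stands still between calls to the robot, and variables do not carry over. Pictures are saved under pics/ and viewed, about 8 in all and at most 12, crops included, and the job is handed in when it is done.

Besides the shell and the picture viewer there is one more tool, called after ">>>" in YAML: its name, and indented under it one key for each argument. play_rows: Moves the arm, as the interface text tells. Its arguments: {"type":"object","properties":{"deltas":{"type":"array","items":{"type":"array","items":{"type":"number"}}},"squeeze":{"type":"number"}},"required":["deltas"]}

```bash
mkdir -p pics
cat > h.py <<'E'
import numpy as np, cv2
from rig import sensors, capture, order, ctrl
from scipy.spatial.transform import Rotation as R
def world(c, st=None):
    h,w=c["z_map"].shape
    u,v=np.meshgrid(np.arange(w),np.arange(h))
    K=np.array([[c["fx"],0,c["cx"]],[0,c["fy"],c["cy"]],[0,0,1.]])
    p=cv2.undistortPoints(np.stack([u,v],-1).reshape(-1,1,2).astype(np.float64),K,np.array([c["k1"],0,0,0.])).reshape(h,w,2)
    z=c["z_map"].astype(float)
    P=np.dstack([p[...,0]*z,p[...,1]*z,z])
    if "eye" in c: return P@np.array(c["rotation"]).T+np.array(c["eye"])
    T=np.array(c["tool_from_camera"]); P=P@T[:3,:3].T+T[:3,3]
    q=st["ee_rot"]; r=R.from_quat([q[1],q[2],q[3],q[0]]).as_matrix()
    return P@r.T+np.array(st["eef_pos"])
def save(n,img,s=1): cv2.imwrite(f"pics/{n}.png",cv2.resize(img[...,::-1],None,fx=s,fy=s,interpolation=cv2.INTER_CUBIC))
E
python3 - <<'E'
from h import *
print(sensors.sense())
a=capture("top");b=capture("scene")
for n,c in(("top",a),("scene",b)):
    save(n,c["pixels"]); print(n,c["eye"],np.round(c["rotation"],3).tolist(),c["fx"],c["k1"])
    np.save(n+"_w.npy",world(c)); np.save(n+"_p.npy",c["pixels"])
print(ctrl.tcp_to_grasp)
E
```

```text
{'time_s': 0.0, 'joints': array([-1.46141210e+00,  3.13442559e-01,  1.49844366e+00, -6.62779017e-06,
        1.33099891e+00, -2.23386121e-01]), 'dq': array([-0.000976  ,  0.00030849, -0.00181477,  0.00069312, -0.00055715,
       -0.0012541 ]), 'tau': array([ 3.14446675e-05, -4.12265611e+01, -2.59740686e+01, -1.85503100e-04,
        4.10333494e-03, -2.87131577e-06]), 'eef_pos': array([ 171.46260466, -495.93637531,  230.73640942]), 'ee_rot': array([-6.45368173e-04,  9.86189554e-01,  1.65619278e-01,  3.36026923e-05]), 'force': array([-0.16722519, -0.06681037,  0.05352875]), 'wrist_torque': array([-0.06439766, -0.01565805, -0.020029  ]), 'grip_width': 1.0018066171112379}
top [ 295.90844733  -89.11556837 1559.73312259] [0.048, -0.704, 0.707, -0.05] 520.1303591679766 -0.07922101100260988Traceback (most recent call last):
  File "<stdin>", line 6, in <module>
  File "h.py", line 11, in world
    if "eye" in c: return P@np.array(c["rotation"]).T+np.array(c["eye"])
                          ~^~~~~~~~~~~~~~~~~~~~~~~~~~
ValueError: matmul: Input operand 1 has a mismatch in its core dimension 0, with gufunc signature (n?,k),(k,m?)->(n?,m?) (size 4 is different from 3)
```

View pics/top.png

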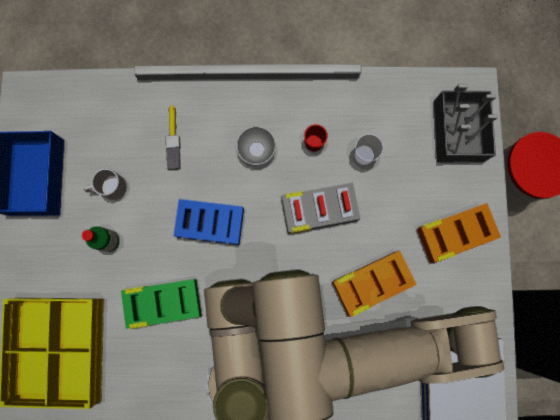

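The top picture shows the blue rack at about (208,222). The grey stand with three red grips is at (320,207), with its yellow edges at the left end, around the grip at (297,210). The green stand (160,303) and the orange ones (375,283) and (460,233) are look-alikes that I leave alone. The rotation is a quaternion, so I'll fix the helper.

```bash
sed -i 's/return P@np.array(c\["rotation"\]).T/return P@rot(c["rotation"]).T/; s/^def world/def rot(q): return R.from_quat([q[1],q[2],q[3],q[0]]).as_matrix()\ndef world/' h.py
python3 - <<'E'
from h import *
c=capture("top"); W=world(c); p=c["pixels"]; hsv=cv2.cvtColor(p,cv2.COLOR_RGB2HSV)
def rect(m,n):
    P=W[m][:, :2].astype(np.float32); r=cv2.minAreaRect(P); print(n,len(P),np.round(r[0],1),np.round(r[1],1),round(r[2],1), "z",np.round(np.percentile(W[m][:,2],[5,50,95]),1))
v,u=np.mgrid[:420,:560]
box=lambda a,b,c_,d:(u>a)&(u<b)&(v>c_)&(v<d)
H,S,V=hsv[...,0],hsv[...,1],hsv[...,2]
rect(box(165,250,190,255)&(abs(W[...,2]-60)<6),"rack top")
rect(box(270,370,170,240)&(abs(W[...,2]-60)<9),"stand top")
for a,b in((285,306),(312,330),(338,355)):
    rect(box(a,b,180,228)&((H<8)|(H>172))&(S>120)&(W[...,2]>85),"grip")
m=box(270,370,170,240)&(H>22)&(H<35)&(S>120); rect(m,"yellow")
for n,bx in dict(bowl=(230,280,120,170),tumbler=(300,330,120,155),jug=(350,385,130,170),mug=(85,130,165,205),bottle=(80,120,225,255),brush=(160,185,100,172)).items():
    rect(box(*bx)&(W[...,2]>8),n)
big=p[165:265,160:370]; save("zoom",big,3.6)
s=capture("scene"); save("scene",s["pixels"]); print(s["eye"])
E
```

```text
rack top 1862 [474.  111.5] [188.9 110.5] 82.5 z [55.2 59.6 64.3]
stand top 2093 [ 514.  -216.6] [115.3 215. ] 10.3 z [51.7 56.4 65.8]
grip 99 [ 501.  -146.9] [55.1 13.9] 9.8 z [ 95.9 102.5 107.1]
grip 104 [ 411.8 -166.4] [ 38.6 275.9] 64.3 z [ 94.9 102.8 108.1]
grip 115 [ 526.5 -286. ] [56.7 15.6] 9.9 z [ 93.1 100.9 106.8]
yellow 165 [ 429.4 -143.4] [ 80.  276.9] 84.0 z [39.8 54.8 60.9]
bowl 1055 [542.3 -31.6] [499.9 139.1] 4.3 z [ 9.2 27.6 56.9]
tumbler 397 [ 522.3 -165.2] [ 67.4 472.8] 79.5 z [10.1 56.9 87.1]
jug 611 [ 518.1 -261.2] [102.6 552.6] 62.8 z [  9.6  66.2 102. ]
mug 719 [484.2 190.2] [665.8 102.7] 64.8 z [ 9.4 55.9 92.5]
bottle 737 [382.1 203.7] [605.1  80.5] 81.2 z [ 19.5 123.3 190.2]
brush 655 [550.4 122.9] [650.9 122.9] 29.1 z [10.3 17.7 24.3]
[ 810.51865637  512.04187206 1144.44057551]
```

View pics/zoom.png

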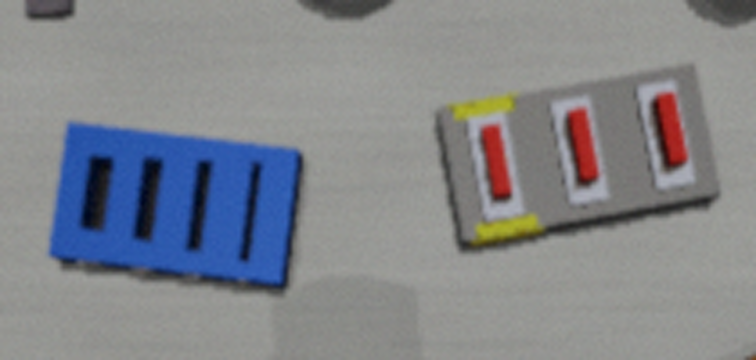

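The crop shows the rack's slots narrowing from left to right, so slot 1 is at the −y end (crop 250,210). The yellow bay's grip is at crop (495,160), which is top-image (297,210). Only this grey stand has cartridges in it, so it fits the description. I'm moving above it now.

>>> play_rows:
  deltas:
    - [0.68,0.72,0,0,0,-0.2,0]
    - [0.68,0.72,0,0,0,-0.2,0]
    - [0.68,0.72,0,0,0,-0.2,0]
    - [0.68,0.72,0,0,0,-0.2,0]
    - [0.68,0.72,0,0,0,-0.2,0]
    - [0.68,0.72,0,0,0,-0.2,0]
    - [0.68,0.72,0,0,0,-0.2,0]
    - [0.68,0.72,0,0,0,-0.1,0]

```text
time_s: 0.87
eef_pos: [390.1, -264.1, 231.4]
ee_rot: [0.0, 0.996, 0.087, 0.0]
force: [0.9, -0.2, -0.1]
grip_width: 0.496
```

>>> play_rows:
  deltas:
    - [0.68,0.72,0,0,0,0,0]
    - [0.68,0.72,0,0,0,0,0]
    - [0.68,0.72,0,0,0,0,0]
    - [0.68,0.72,0,0,0,0,0]
    - [0,0,0,0,0,0,0]
    - [0,0,0,0,0,0,0]

```text
time_s: 1.37
eef_pos: [498.5, -149.2, 230.9]
ee_rot: [-0.0, 0.996, 0.089, -0.0]
force: [-0.1, -0.4, -0.8]
grip_width: 0.496
```

```bash
cat > look.py <<'E'
from h import *
def look(n=3):
    st=sensors.sense(); cs=[capture("wrist") for _ in range(n)]
    c=cs[0]; Z=np.stack([x["z_map"] for x in cs]).astype(float); c["z_map"]=np.median(Z,0)
    c["pixels"]=np.median(np.stack([x["pixels"] for x in cs]),0).astype(np.uint8)
    return st,c,world(c,st)
E
python3 - <<'E'
from look import *
st,c,W=look(); save("w1",c["pixels"]); np.savez("w1.npz",W=W,p=c["pixels"])
print(st["time_s"],st["eef_pos"],st["ee_rot"],st["joints"],st["grip_width"]);print(np.round(c["tool_from_camera"],3),c["fx"])
print(np.round(W[::60,::80],0).tolist())
E
```

```text
1.3667 [ 498.53462942 -149.18162399  230.86603906] [-1.68003827e-04  9.95992220e-01  8.94391748e-02 -3.22356712e-04] [-5.16109479e-01  3.03423832e-01  1.51166327e+00 -9.35653853e-05
  1.32722688e+00  8.75591736e-01] 0.4963827022970633
[[  -0.      -0.947   -0.323   83.943]
 [   1.      -0.      -0.      -0.162]
 [   0.      -0.323    0.947 -141.989]
 [   0.       0.       0.       1.   ]] 312.10805022795194
[[[642.0, 200.0, -0.0], [652.0, 105.0, 0.0], [653.0, -2.0, 49.0], [678.0, -66.0, -2.0], [693.0, -149.0, -3.0], [709.0, -233.0, -1.0], [728.0, -318.0, -0.0]], [[578.0, 203.0, -1.0], [591.0, 105.0, -1.0], [605.0, 13.0, -0.0], [619.0, -75.0, 0.0], [635.0, -161.0, -1.0], [652.0, -249.0, -1.0], [665.0, -325.0, 24.0]], [[520.0, 153.0, 59.0], [528.0, 87.0, 26.0], [540.0, 9.0, -1.0], [555.0, -84.0, -1.0], [572.0, -175.0, -1.0], [589.0, -266.0, -1.0], [608.0, -361.0, -1.0]], [[455.0, 159.0, 59.0], [471.0, 68.0, 59.0], [468.0, 5.0, -1.0], [485.0, -93.0, -2.0], [514.0, -182.0, 54.0], [529.0, -264.0, 55.0], [539.0, -388.0, -1.0]], [[343.0, 227.0, -1.0], [366.0, 109.0, -0.0], [386.0, 1.0, -1.0], [405.0, -104.0, -1.0], [424.0, -207.0, -1.0], [442.0, -311.0, -1.0], [461.0, -419.0, -1.0]], [[291.0, 186.0, 55.0], [268.0, 114.0, -0.0], [292.0, -3.0, -0.0], [493.0, -128.0, 250.0], [334.0, -226.0, 0.0], [353.0, -338.0, 0.0], [384.0, -437.0, 21.0]], [[115.0, 264.0, -1.0], [151.0, 122.0, -0.0], [491.0, -105.0, 288.0], [205.0, -129.0, -0.0], [226.0, -250.0, -1.0], [505.0, -189.0, 288.0], [522.0, -203.0, 303.0]]]
```

View pics/w1.png

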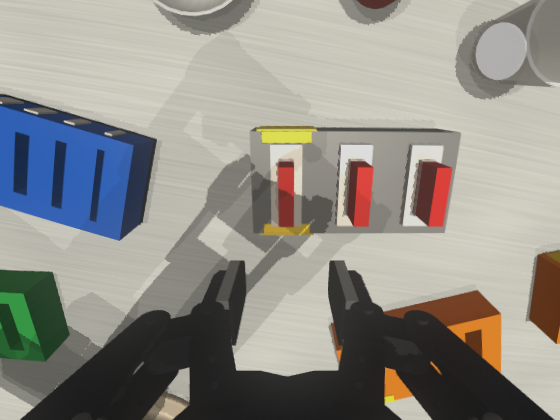

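The wrist picture shows the yellow bay's cartridge at (286,193), between the yellow edges, with the fingers lined up either side. The rack is at the left, with slot 1 at (97,185). Next I measure both from this close view.

```bash
cat > meas.py <<'E'
from h import *
def rr(P,n):
    r=cv2.minAreaRect(P[:,:2].astype(np.float32)); print(n,len(P),np.round(r[0],1),np.round(r[1],1),round(r[2],2),"z",np.round(np.median(P[:,2]),1)); return r
E
python3 - <<'E'
from meas import *
d=np.load("w1.npz");W=d["W"];p=d["p"];hsv=cv2.cvtColor(p,cv2.COLOR_RGB2HSV);H,S,V=[hsv[...,i].astype(int) for i in range(3)]
v,u=np.mgrid[:420,:560];box=lambda a,b,c_,e:(u>a)&(u<b)&(v>c_)&(v<e)
Z=W[...,2]
red=((H<8)|(H>172))&(S>120)
rr(W[box(270,305,150,232)&red&(abs(Z-103)<3)],"grip top")
rr(W[box(265,310,140,232)&(S<60)&(V>110)&(abs(Z-63)<2.5)],"shoulder")
m=box(240,470,120,240)&(abs(Z-55)<2.5);rr(W[m],"stand top")
m=box(0,170,90,250)&(abs(Z-60)<2.5)&(H>100)&(H<125)&(S>100); rr(W[m],"rack part")
m8=m.astype(np.uint8)
# slots: holes inside rack top
for (a,b,c_,e),n in (((85,110,140,230),"slot1"),((45,72,135,215),"slot2"),((5,35,125,205),"slot3")):
    k=box(a,b,c_,e)
    # boundary of top-face pixels around the hole
    hole=k&(~m)
    nl,lab,stt,_=cv2.connectedComponentsWithStats(hole.astype(np.uint8))
    i=1+np.argmax(stt[1:,4]); h=(lab==i).astype(np.uint8)
    ring=(cv2.dilate(h,np.ones((3,3)))>0)&m
    rr(W[ring],n)
E
```

```text
grip top 917 [ 502.6 -147.2] [55.9 13.4] 10.62 z 102.3
shoulder 1448 [ 502.5 -147.1] [85.  31.8] 10.56 z 62.3
stand top 12134 [ 515.6 -216.7] [113.6 215.2] 10.34 z 54.4
rack part 10897 [471.6  87.5] [141.4 111.2] 83.0 z 59.4
slot1 188 [467.6  49.7] [ 9.8 82.2] 82.85 z 58.9
slot2 194 [472.3  90.7] [15.3 76.3] 83.43 z 58.8
slot3 172 [477.7 133. ] [18.2 68.8] 83.06 z 58.9
```

>>> play_rows:
  deltas:
    - [0.1,0.05,-0.5,0,0,0.05,0]
    - [0,0,-0.9,0,0,0,0]
    - [0,0,-0.9,0,0,0,0]
    - [0,0,-0.8,0,0,0,0]
    - [0,0,-0.5,0,0,0,0]
    - [0,0,-0.3,0,0,0,0]
    - [0,0,-0.12,0,0,0,0]
    - [0,0,0,0,0,0,0]

```text
time_s: 2.18
eef_pos: [501.1, -149.3, 69.9]
ee_rot: [-0.0, 0.996, 0.09, -0.001]
force: [-0.1, -0.1, -0.1]
grip_width: 0.499
```

>>> play_rows:
  deltas:
    - [0,0,0,0,0,0,-1]
    - [0,0,0,0,0,0,-1]
    - [0,0,0,0,0,0,-1]
    - [0,0,0,0,0,0,-1]
    - [0,0,0,0,0,0,-1]
    - [0,0,0,0,0,0,-1]
  squeeze: 50

```text
time_s: 2.68
eef_pos: [502.3, -149.1, 71.6]
ee_rot: [0.001, 0.996, 0.09, 0.001]
force: [-2.4, -0.6, 5.4]
grip_width: 0.155
```

>>> play_rows:
  deltas:
    - [0,0,0.2,0,0,0,-1]
    - [0,0,0.5,0,0,0,-1]
    - [0,0,0.7,0,0,0,-1]
    - [0,0,0.6,0,0,0,-1]
    - [0,0,0.3,0,0,0,-1]
    - [0,0,0,0,0,0,-1]
    - [0,0,0,0,0,0,-1]

```text
time_s: 3.27
eef_pos: [501.8, -148.4, 162.6]
ee_rot: [0.0, 0.996, 0.09, 0.0]
force: [0.1, 0.6, -2.7]
grip_width: 0.156
```

Run:
```python
from look import *
st,c,W=look(2); np.savez("w2.npz",W=W,p=c["pixels"]); print(st["time_s"],st["eef_pos"],st["ee_rot"],st["force"],st["wrist_torque"],st["grip_width"])
s=capture("scene"); np.savez("s2.npz",W=world(s),p=s["pixels"])
a=cv2.resize(c["pixels"],(400,300)); b=s["pixels"]; Ws=world(s)
t=st["eef_pos"]; m=np.linalg.norm(Ws-t,axis=-1)<60
v,u=np.where(m); cv_,cu=int(np.median(v)),int(np.median(u)); print(cu,cv_)
v0,u0=max(0,cv_-75),max(0,cu-100); b=cv2.resize(b[v0:v0+150,u0:u0+200],(400,300),interpolation=cv2.INTER_CUBIC)
save("w2",np.hstack([a,b]))
```

```text
3.2667 [ 501.78607942 -148.44552772  162.56028859] [6.18145785e-05 9.95903425e-01 9.04231048e-02 1.64092491e-04] [ 0.13572849  0.60517314 -2.73918019] [-0.00286037 -0.01442395 -0.01214808] 0.15638902282023814
267 180
```

View pics/w2.png

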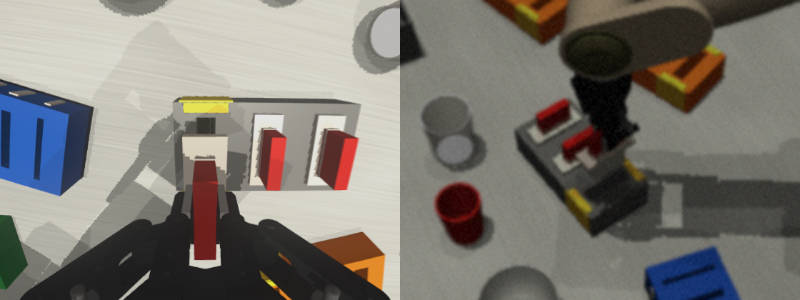

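The wrist view (left half) shows the cartridge held upright with its shoulder clear of the bay. The other two cartridges are unmoved. I'll measure the cartridge in the tool frame from this view.

Run:
```python
from meas import *
d=np.load("w2.npz");W=d["W"];p=d["p"]
q=np.array([6.18e-05,9.95903425e-01,9.04231048e-02,1.64e-4]);t=np.array([501.786,-148.4455,162.56])
T=(W-t)@rot(q)   # tool frame
v,u=np.mgrid[:420,:560]
hsv=cv2.cvtColor(p,cv2.COLOR_RGB2HSV);H,S,V=[hsv[...,i].astype(int) for i in range(3)]
b=(u>240)&(u<330)&(v>180)&(v<390)
red=((H<8)|(H>172))&(S>100)
g=T[b&red&(abs(T[...,1])<15)&(T[...,2]<60)]; print("grip",len(g),np.round(np.percentile(g,[1,50,99],axis=0),1))
sh=T[b&~red&(S<90)&(V>90)&(T[...,2]>0)&(T[...,2]<25)]; print("sh",len(sh),np.round(np.percentile(sh,[1,50,99],axis=0),1))
f=sh[(sh[:,0]>30)]; print("front part",len(f),np.round(np.percentile(f,[1,50,99],axis=0),1))
# grip front-face yaw: y edges vs x
rr(sh,"sh tool xy")
n=b&(T[...,2]>25)&(T[...,2]<62)&(np.abs(T[...,0])<60)&(np.abs(T[...,1])<30);print("below shoulder",n.sum(), np.round(np.percentile(T[n],[5,50,95],axis=0),1) if n.sum() else "")
```

```text
grip 4509 [[-27.   -6.9 -32.2]
 [ 10.7  -0.  -30.7]
 [ 28.5   6.7  -1. ]]
sh 3267 [[  4.5 -16.2   2.1]
 [ 30.9  -0.5   9.4]
 [ 43.1  15.4  16.6]]
front part 1748 [[ 30.1 -16.1   8.4]
 [ 37.6  -0.5   9.4]
 [ 43.2  15.3  16.7]]
sh tool xy 3267 [-16.2  -5. ] [119.9  39. ] 2.92 z 9.4
below shoulder 0
```

>>> play_rows:
  deltas:
    - [-0.43,0.85,0.07,0,0,-0.41,-1]
    - [-0.43,0.85,0.07,0,0,-0.41,-1]
    - [-0.43,0.85,0.07,0,0,-0.41,-1]
    - [-0.43,0.85,0.07,0,0,-0.41,-1]
    - [-0.43,0.85,0.07,0,0,-0.41,-1]
    - [-0.43,0.85,0.07,0,0,-0.41,-1]
    - [-0.43,0.85,0.07,0,0,-0.42,-1]

```text
time_s: 4.0
eef_pos: [379.9, 90.7, 181.5]
ee_rot: [-0.0, 0.998, -0.062, -0.001]
force: [0.9, 0.6, -3.4]
grip_width: 0.153
```

>>> play_rows:
  deltas:
    - [0,0,0,0,0,0,-1]
    - [0,0,0,0,0,0,-1]
    - [0,0,0,0,0,0,-1]

```text
time_s: 4.25
eef_pos: [381.5, 89.3, 181.7]
ee_rot: [0.0, 0.998, -0.06, -0.0]
force: [0.2, -0.6, -2.5]
grip_width: 0.151
```

```bash
cat > rack.py <<'E'
from look import *; from meas import *
def rack(name):
    st,c,W=look(4); p=c["pixels"]; np.savez(name+".npz",W=W,p=p,t=st["eef_pos"],q=st["ee_rot"]); save(name,p)
    x=R.from_quat(np.roll(st["ee_rot"],-1)).as_matrix()[:,0]
    print(st["time_s"],np.round(st["eef_pos"],2),"yaw",round(np.degrees(np.arctan2(x[1],x[0])),2),"F",np.round(st["force"],1))
    hsv=cv2.cvtColor(p,cv2.COLOR_RGB2HSV);H,S,V=[hsv[...,i].astype(int) for i in range(3)]
    m=(abs(W[...,2]-59.4)<3)&(H>100)&(H<125)&(S>100)&(abs(W[...,0]-472)<100)&(abs(W[...,1]-110)<130)
    r=rr(W[m],"rack top")
    hole=cv2.morphologyEx(m.astype(np.uint8),cv2.MORPH_CLOSE,np.ones((45,45)))>0
    hole&=~m
    hole=cv2.erode(hole.astype(np.uint8),np.ones((2,2)))
    nl,lab,stt,_=cv2.connectedComponentsWithStats(hole)
    for i in range(1,nl):
        if stt[i,4]<150: continue
        ring=(cv2.dilate((lab==i).astype(np.uint8),np.ones((5,5)))>0)&m
        if ring.sum()>40: print(stt[i]); rr(W[ring],"slot?")
E
python3 -c "from rack import *; rack('w3')"
```

```text
4.25 [381.48  89.27 181.66] yaw -6.87 F [ 0.2 -0.6 -2.5]
rack top 27638 [474.3 112.4] [190.2 110. ] 82.8 z 59.3
[319  46  11 103 831]
slot? 354 [466.   49.5] [10.  81.7] 82.66 z 59.1
[ 265   50   14   95 1279]
slot? 345 [471.2  91.2] [13.7 75.4] 82.78 z 59.2
[ 209   55   22   86 1504]
slot? 338 [476.3 132.2] [18.1 68.8] 83.33 z 59.1
[ 155   61   28   75 1603]
slot? 321 [481.8 173.9] [22.4 60.9] 82.82 z 58.9
```

View pics/w3.png

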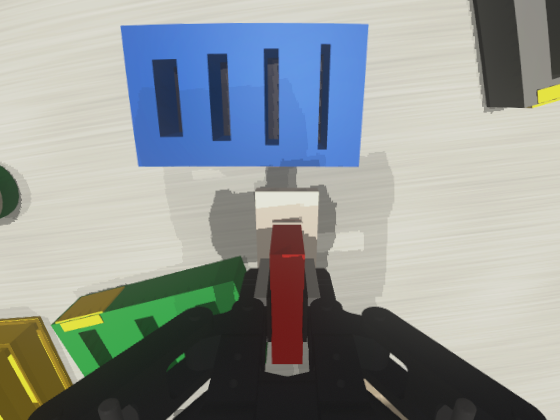

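The wrist picture shows all four slots clear: slot 1 at (324,97), slot 2 at (271,97), slot 3 at (219,97) and slot 4 at (168,98). The rack is at (474.3,112.4) with a yaw of −7.2°. I'm moving over slot 1 and then down slowly.

>>> play_rows:
  deltas:
    - [0.6,-0.28,0,0,0,-0.05,-1]
    - [0.8,-0.38,0,0,0,0,-1]
    - [0.51,-0.24,0,0,0,0,-1]
    - [0.2,-0.09,-0.2,0,0,0,-1]
    - [0,0,-0.5,0,0,0,-1]
    - [0,0,-0.4,0,0,0,-1]
    - [0,0,-0.2,0,0,0,-1]
    - [0,0,0,0,0,0,-1]

```text
time_s: 5.12
eef_pos: [465.1, 49.4, 128.5]
ee_rot: [-0.0, 0.998, -0.063, -0.002]
force: [-0.0, 0.7, -2.6]
grip_width: 0.156
```

>>> play_rows:
  deltas:
    - [0,0,-0.05,0,0,0,-1]
    - [0,0,-0.03,0,0,0,-1]
    - [0,0,0,0,0,0,-1]

```text
time_s: 5.37
eef_pos: [466.2, 49.7, 127.5]
ee_rot: [0.0, 0.998, -0.063, 0.001]
force: [0.4, -0.1, -2.4]
grip_width: 0.154
```

>>> play_rows:
  deltas:
    - [0,0,-0.03,0,0,0,-1]
    - [0,0,-0.03,0,0,0,-1]
    - [0,0,0,0,0,0,-1]

```text
time_s: 5.62
eef_pos: [465.9, 49.8, 124.6]
ee_rot: [0.0, 0.998, -0.063, 0.0]
force: [0.2, -0.6, -2.5]
grip_width: 0.152
```

>>> play_rows:
  deltas:
    - [0,0,-0.03,0,0,0,-1]
    - [0,0,-0.02,0,0,0,-1]
    - [0,0,0,0,0,0,-1]

```text
time_s: 5.87
eef_pos: [465.8, 49.8, 122.3]
ee_rot: [-0.0, 0.998, -0.063, -0.0]
force: [-0.2, 0.2, -2.3]
grip_width: 0.158
```

>>> play_rows:
  deltas:
    - [0,0,-0.03,0,0,0,-1]
    - [0,0,0,0,0,0,-1]

```text
time_s: 6.03
eef_pos: [466.1, 49.8, 121.6]
ee_rot: [0.0, 0.998, -0.063, 0.0]
force: [-1.4, 0.6, 2.3]
grip_width: 0.152
```

Contact is at about 121.8 mm, tongue tip on the rack top. Next comes a gentle feel to either side.

>>> play_rows:
  deltas:
    - [0,0,-0.02,0,0,0,-1]
    - [0,0.02,0,0,0,0,-1]
    - [0,0.02,0,0,0,0,-1]
    - [0,0,0,0,0,0,-1]

```text
time_s: 6.37
eef_pos: [466.4, 50.6, 121.6]
ee_rot: [0.001, 0.998, -0.063, 0.001]
force: [-3.5, -4.6, 10.1]
grip_width: 0.157
```

>>> play_rows:
  deltas:
    - [0,-0.02,0,0,0,0,-1]
    - [0,-0.02,0,0,0,0,-1]
    - [0,-0.02,0,0,0,0,-1]
    - [0,-0.02,0,0,0,0,-1]
    - [0,0,0,0,0,0,-1]

```text
time_s: 6.78
eef_pos: [466.4, 49.1, 121.6]
ee_rot: [-0.001, 0.998, -0.063, 0.001]
force: [-2.0, 6.8, 9.2]
grip_width: 0.156
```

Slot 1 refuses: the tip stays at z 121.6 with about 10 N. Lifting and going to slot 2.

>>> play_rows:
  deltas:
    - [0,0,0.1,0,0,0,-1]
    - [0,0,0.25,0,0,0,-1]
    - [0.04,0.35,0,0,0,0,-1]
    - [0.05,0.4,0,0,0,0,-1]
    - [0.04,0.33,0,0,0,0,-1]
    - [0,0,0,0,0,0,-1]
    - [0,0,-0.15,0,0,0,-1]
    - [0,0,-0.1,0,0,0,-1]

```text
time_s: 7.45
eef_pos: [470.9, 90.9, 123.8]
ee_rot: [0.0, 0.998, -0.063, -0.0]
force: [-0.5, 0.1, -3.5]
grip_width: 0.155
```

>>> play_rows:
  deltas:
    - [0,0,-0.02,0,0,0,-1]
    - [0,0,-0.02,0,0,0,-1]
    - [0,0,0,0,0,0,-1]

```text
time_s: 7.7
eef_pos: [471.0, 91.0, 122.7]
ee_rot: [0.0, 0.998, -0.063, -0.0]
force: [-0.1, -0.0, -2.4]
grip_width: 0.154
```

>>> play_rows:
  deltas:
    - [0,0,-0.03,0,0,0,-1]
    - [0,0,-0.02,0,0,0,-1]
    - [0,0,0,0,0,0,-1]

```text
time_s: 7.95
eef_pos: [471.4, 91.2, 121.6]
ee_rot: [0.0, 0.998, -0.063, 0.0]
force: [-1.9, -0.5, 3.6]
grip_width: 0.156
```

>>> play_rows:
  deltas:
    - [0,0,-0.02,0,0,0,-1]
    - [0,0.015,0,0,0,0,-1]
    - [0,0.015,0,0,0,0,-1]
    - [0,0.015,0,0,0,0,-1]
    - [0,0,0,0,0,0,-1]

```text
time_s: 8.37
eef_pos: [471.7, 92.1, 121.6]
ee_rot: [0.001, 0.998, -0.063, 0.001]
force: [-4.9, -6.3, 11.6]
grip_width: 0.156
```

>>> play_rows:
  deltas:
    - [0,-0.02,0,0,0,0,-1]
    - [0,-0.02,0,0,0,0,-1]
    - [0,-0.02,0,0,0,0,-1]
    - [0,-0.02,0,0,0,0,-1]
    - [0,-0.01,0,0,0,0,-1]
    - [0,0,0,0,0,0,-1]

```text
time_s: 8.87
eef_pos: [471.6, 90.8, 121.6]
ee_rot: [-0.002, 0.998, -0.063, 0.001]
force: [-3.3, 7.8, 11.3]
grip_width: 0.158
```

Slot 2 holds the tip up as well. Before I conclude anything, I'll lift and check the tongue's width with the scene camera.

>>> play_rows:
  deltas:
    - [0,0.05,0.2,0,0,0,-1]
    - [0,0,0.5,0,0,0,-1]
    - [0,0,0.5,0,0,0,-1]
    - [0,0,0.3,0,0,0,-1]
    - [0,0,0,0,0,0,-1]
    - [0,0,0,0,0,0,-1]

```text
time_s: 9.37
eef_pos: [471.1, 91.5, 180.2]
ee_rot: [0.0, 0.998, -0.063, 0.0]
force: [0.3, 0.3, -2.8]
grip_width: 0.155
```

Run:
```python
from h import *
st=sensors.sense(); t=np.array(st["eef_pos"]); q=st["ee_rot"]; Rt=rot(q); print(st["time_s"],np.round(t,1),np.round(st["force"],1))
cs=[capture("scene") for _ in range(6)]
c=cs[0]; c["z_map"]=np.median([x["z_map"] for x in cs],0); p=np.mean([x["pixels"] for x in cs],0).astype(np.uint8)
W=world(c); T=(W-t)@Rt
np.savez("s4.npz",W=W,p=p,T=T)
m=(np.abs(T[...,0])<60)&(np.abs(T[...,1])<40)&(T[...,2]>20)&(T[...,2]<66)
print(m.sum()); X=T[m]
print(np.round(np.percentile(X,[1,5,50,95,99],axis=0),1))
for a in range(20,66,5):
    s=X[(X[:,2]>=a)&(X[:,2]<a+5)]
    if len(s)>3: print(a,len(s),np.round([s[:,0].min(),s[:,0].max(),np.median(s[:,1]),s[:,1].min(),s[:,1].max()],1))
v,u=np.where(m); v0,v1,u0,u1=v.min()-25,v.max()+15,u.min()-20,u.max()+20
save("s4",p[v0:v1,u0:u1],8); print(v0,u0)
```

```text
9.3667 [471.1  91.5 180.2] [ 0.3  0.3 -2.8]
98
[[-25.7  -9.8  33.7]
 [-23.4  -9.4  35.2]
 [  3.5  -8.8  48.5]
 [ 29.   -8.1  61.1]
 [ 29.4  -2.6  61.8]]
30 4 [-18.8  27.1  -8.9  -9.   -8.6]
35 17 [-25.5  29.5  -8.5  -9.7  -8. ]
40 14 [-25.7  23.6  -8.7  -9.5  -8.3]
45 19 [-26.3  29.4  -8.8  -9.5  -2.8]
50 16 [-21.4  29.2  -8.7  -9.3  -3.2]
55 16 [-24.6  29.   -8.8  -9.2  -3.7]
60 11 [-24.8  29.1  -8.9  -9.4   3.2]
216 289
```

View pics/s4.png

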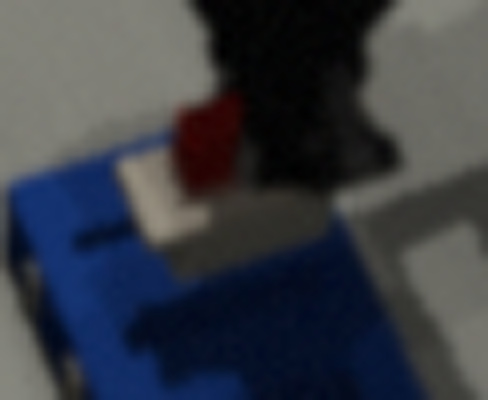

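The scene crop shows the lifted cartridge over the rack. The tongue's face is 8.8 mm from the mid-plane and about 55 mm wide, so it is roughly 18 mm thick, and slot 2's refusal is genuine. On to slot 3.

>>> play_rows:
  deltas:
    - [0.04,0.35,-0.2,0,0,0,-1]
    - [0.05,0.4,-0.3,0,0,0,-1]
    - [0.04,0.28,-0.2,0,0,0,-1]
    - [0,0,-0.3,0,0,0,-1]
    - [0,0,-0.25,0,0,0,-1]
    - [0,0,-0.12,0,0,0,-1]
    - [0,0,0,0,0,0,-1]
    - [0,0,0,0,0,0,-1]

```text
time_s: 10.33
eef_pos: [476.4, 132.6, 125.4]
ee_rot: [0.0, 0.998, -0.063, -0.0]
force: [1.0, 0.5, -3.2]
grip_width: 0.16
```

>>> play_rows:
  deltas:
    - [0,0,-0.04,0,0,0,-1]
    - [0,0,-0.03,0,0,0,-1]
    - [0,0,0,0,0,0,-1]

```text
time_s: 10.58
eef_pos: [476.4, 132.7, 122.6]
ee_rot: [-0.0, 0.998, -0.063, 0.0]
force: [0.1, 0.8, -3.1]
grip_width: 0.156
```

>>> play_rows:
  deltas:
    - [0,0,-0.03,0,0,0,-1]
    - [0,0,0,0,0,0,-1]

```text
time_s: 10.75
eef_pos: [476.5, 132.8, 121.6]
ee_rot: [-0.0, 0.998, -0.063, 0.0]
force: [0.4, -0.0, -1.3]
grip_width: 0.157
```

>>> play_rows:
  deltas:
    - [0,0,-0.03,0,0,0,-1]
    - [0,0,0,0,0,0,-1]
    - [0,0,0,0,0,0,-1]

```text
time_s: 11.0
eef_pos: [476.7, 132.8, 121.5]
ee_rot: [0.0, 0.998, -0.063, 0.001]
force: [-3.9, -0.6, 11.1]
grip_width: 0.154
```

>>> play_rows:
  deltas:
    - [0,0.02,0,0,0,0,-1]
    - [0,0.02,0,0,0,0,-1]
    - [0,-0.02,0,0,0,0,-1]
    - [0,-0.02,0,0,0,0,-1]
    - [0,-0.02,0,0,0,0,-1]
    - [0,-0.02,0,0,0,0,-1]
    - [0,0,0,0,0,0,-1]

```text
time_s: 11.58
eef_pos: [476.7, 132.2, 121.5]
ee_rot: [-0.001, 0.998, -0.063, 0.001]
force: [-4.3, 4.8, 10.6]
grip_width: 0.154
```

Slot 3 also refuses: z stays at 121.5 with about 11 N. Lifting and moving to slot 4.

>>> play_rows:
  deltas:
    - [0,0,0.1,0,0,0,-1]
    - [0,0,0.25,0,0,0,-1]
    - [0.04,0.35,0,0,0,0,-1]
    - [0.04,0.4,0,0,0,0,-1]
    - [0.04,0.33,0,0,0,0,-1]
    - [0,0,0,0,0,0,-1]
    - [0,0,-0.15,0,0,0,-1]
    - [0,0,-0.08,0,0,0,-1]

```text
time_s: 12.25
eef_pos: [480.9, 173.8, 124.4]
ee_rot: [0.0, 0.998, -0.063, -0.0]
force: [0.6, 0.7, -2.7]
grip_width: 0.151
```

>>> play_rows:
  deltas:
    - [0,0,-0.03,0,0,0,-1]
    - [0,0,-0.03,0,0,0,-1]
    - [0,0,0,0,0,0,-1]

```text
time_s: 12.5
eef_pos: [481.0, 174.0, 122.2]
ee_rot: [0.0, 0.998, -0.063, -0.0]
force: [-1.0, -0.5, -2.8]
grip_width: 0.157
```

>>> play_rows:
  deltas:
    - [0,0,-0.03,0,0,0,-1]
    - [0,0,-0.03,0,0,0,-1]
    - [0,0,0,0,0,0,-1]

```text
time_s: 12.75
eef_pos: [481.0, 174.3, 119.9]
ee_rot: [0.0, 0.998, -0.063, -0.0]
force: [0.1, -0.1, -2.2]
grip_width: 0.157
```

The tip is past the mouth with no contact force, so it is entering. I'll go down in small steps, watching the force.

>>> play_rows:
  deltas:
    - [0,0,-0.05,0,0,0,-1]
    - [0,0,-0.05,0,0,0,-1]
    - [0,0,-0.05,0,0,0,-1]
    - [0,0,-0.05,0,0,0,-1]
    - [0,0,0,0,0,0,-1]

```text
time_s: 13.17
eef_pos: [480.9, 174.4, 111.6]
ee_rot: [0.0, 0.998, -0.063, -0.0]
force: [0.7, -1.5, -1.7]
grip_width: 0.159
```

>>> play_rows:
  deltas:
    - [0,0,-0.07,0,0,0,-1]
    - [0,0,-0.07,0,0,0,-1]
    - [0,0,-0.07,0,0,0,-1]
    - [0,0,-0.07,0,0,0,-1]
    - [0,0,0,0,0,0,-1]

```text
time_s: 13.58
eef_pos: [480.8, 174.4, 100.2]
ee_rot: [0.0, 0.998, -0.063, -0.0]
force: [0.2, -1.2, -2.7]
grip_width: 0.156
```

>>> play_rows:
  deltas:
    - [0,0,-0.07,0,0,0,-1]
    - [0,0,-0.07,0,0,0,-1]
    - [0,0,-0.07,0,0,0,-1]
    - [0,0,-0.07,0,0,0,-1]
    - [0,0,0,0,0,0,-1]

```text
time_s: 14.0
eef_pos: [480.8, 174.4, 89.1]
ee_rot: [0.0, 0.998, -0.063, -0.0]
force: [-1.0, -1.0, -2.6]
grip_width: 0.157
```

>>> play_rows:
  deltas:
    - [0,0,-0.07,0,0,0,-1]
    - [0,0,-0.07,0,0,0,-1]
    - [0,0,-0.06,0,0,0,-1]
    - [0,0,-0.04,0,0,0,-1]
    - [0,0,0,0,0,0,-1]

```text
time_s: 14.42
eef_pos: [480.9, 174.4, 79.7]
ee_rot: [0.0, 0.998, -0.063, -0.0]
force: [0.1, -1.3, -2.4]
grip_width: 0.154
```

>>> play_rows:
  deltas:
    - [0,0,-0.03,0,0,0,-1]
    - [0,0,-0.03,0,0,0,-1]
    - [0,0,-0.03,0,0,0,-1]
    - [0,0,0,0,0,0,-1]

```text
time_s: 14.75
eef_pos: [481.2, 174.4, 76.7]
ee_rot: [-0.0, 0.998, -0.063, 0.0]
force: [-2.1, -2.2, 1.1]
grip_width: 0.155
```

It is home: 76.7 mm against an expected 76.6, with light contact. Releasing and backing off straight up.

>>> play_rows:
  deltas:
    - [0,0,0,0,0,0,-0.4]
    - [0,0,0,0,0,0,-0.2]
    - [0,0,0,0,0,0,0]
    - [0,0,0,0,0,0,0]
    - [0,0,0,0,0,0,0]
    - [0,0,0,0,0,0,0]

```text
time_s: 15.25
eef_pos: [481.2, 174.4, 76.5]
ee_rot: [-0.0, 0.998, -0.063, 0.0]
force: [0.2, 0.3, 0.4]
grip_width: 0.5
```

>>> play_rows:
  deltas:
    - [0,0,0.2,0,0,0,0]
    - [0,0,0.5,0,0,0,0]
    - [0,0,0.8,0,0,0,0]
    - [0,0,0.9,0,0,0,0]
    - [-0.4,0,0.8,0,0,0,0]
    - [-0.8,0,0.3,0,0,0,0]
    - [-0.6,0,0,0,0,0,0]
    - [0,0,0,0,0,0,0]

```text
time_s: 15.92
eef_pos: [406.2, 174.7, 218.0]
ee_rot: [-0.0, 0.998, -0.062, 0.001]
force: [-0.6, 0.1, 0.0]
grip_width: 0.499
```

Run:
```python
from rack import *
rack("w5")
d=np.load("w5.npz");W=d["W"];p=d["p"];hsv=cv2.cvtColor(p,cv2.COLOR_RGB2HSV);H,S,V=[hsv[...,i].astype(int) for i in range(3)]
near=(abs(W[...,0]-482)<55)&(abs(W[...,1]-174.4)<30)
rr(W[near&((H<8)|(H>172))&(S>120)&(abs(W[...,2]-108)<4)],"grip top (want 107.3)")
s=near&(S<70)&(V>110)&(abs(W[...,2]-68)<4)
rr(W[s],"shoulder (want 67.3)"); print(np.round(np.percentile(W[s][:,2],[5,50,95]),1))
c=capture("top"); b=c["pixels"][70:330,60:520]; save("t5",b,1.6)
```

```text
15.9167 [406.23 174.74 218.04] yaw -7.15 F [-0.6  0.1  0. ]
rack top 18167 [472.3 111.5] [189.8 109.3] 82.91 z 59.9
[ 259   69   37   99 3475]
slot? 426 [477.7 175.2] [36.5 92.1] 82.82 z 60.0
[406  74  14  87 456]
slot? 326 [464.2  49.6] [10.1 82. ] 82.74 z 59.4
[361  77  16  81 825]
slot? 311 [469.   91.1] [14.3 76. ] 83.06 z 59.7
[ 315   81   18   73 1121]
slot? 286 [474.3 132.5] [18.1 68.7] 82.7 z 59.7
grip top (want 107.3) 1225 [478.7 175.1] [13.4 54. ] 82.81 z 107.9
shoulder (want 67.3) 2091 [478.7 175.4] [32.  85.3] 82.93 z 68.0
[67.2 68.  68.7]
```

View pics/w5.png

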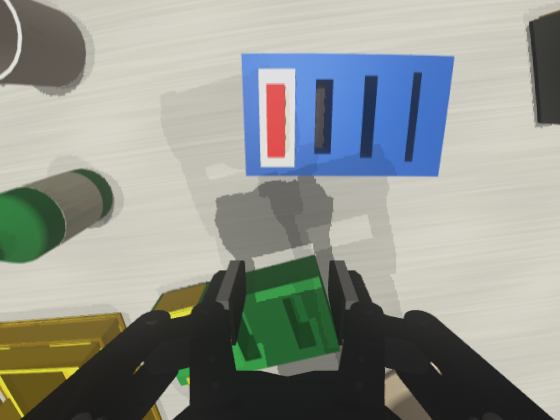

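View pics/t5.png

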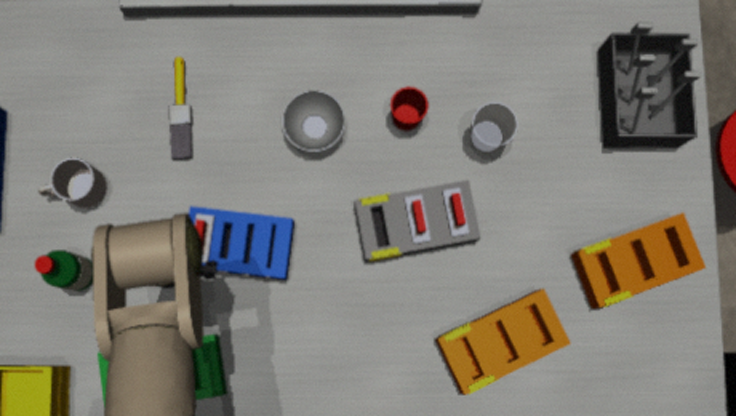

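Shoulder top is 8.1 mm above the rack's top face, so it is flat and home. Slots 1–3 are empty, the stand has only its two other cartridges, and nothing else has moved.

```bash
python3 -c "
from rig import order; print(order.finish_job())"
```

```text
the job is handed in; nothing more can be done
None
```

I took the cartridge from the yellow bay and felt for each slot in order. Slots 1, 2 and 3 refused it at the mouth, with a peak wrist reading of about 13–15 N. Slot 4 accepted it with almost no force; I left it fully home there, released, and backed the arm off. The job took about 16 s of the 72 s.

- **Home:** the last wrist picture puts the shoulder top 8.1 mm above the rack face (8 mm expected). Its centre and yaw match slot 4.
- **Tongue size:** the scene camera put the tongue at roughly 18 mm thick and 55 mm wide, which fits slot 4. I took that picture after the slot 2 try, because the side-to-side feel there was not conclusive on its own.
- **Rest of the table:** the final top picture shows the other two cartridges still in the stand. The bystanders and look-alikes look unmoved as far as they can be seen, though the arm partly covers the green stand.
- **Disagreements:** the final picture places the whole rack about 2 mm lower in x than before, within the camera's stated accuracy. A 5 N upward push also appeared while gripping and was gone after the lift.

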